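# Right the fallen sample jar and hold the funnel over it

## Robot

A 7-joint arm with a two-finger parallel gripper is mounted at the origin on the work surface. World frame = base frame: x ahead of the robot, y to its left, z up, the work surface at z = 0. Lengths are in m, angles in rad, forces in N, time in s.
With the tool pointing down it reaches from about 0.4 to 0.9 m from the base axis. Payload 5.6 kg.
Tool frame: the origin (TCP) lies at the very end of the fingers, on their centre line; the grasp point (between the pads) lies 19 mm behind it; z points along the fingers, y is the line along which they close (so a half turn about z gives the same grasp; the last joint's range is limited). The gripper opens to 92 mm and grips with 3 to 60 N. Pads are 20 mm wide; open, the fingers measure 128 mm over their backs; the gripper's body (75 mm by 189 mm) begins 69 mm behind the grasp point.
Start: joints at [1.216, 0.468, -0.012, 1.603, 0.006, 1.071, -0.056], TCP at [0.199, -0.619, 0.215] pointing down, gripper open.
Joint ranges: [-2.53, 2.53], [-0.31, 2.02], [-1.57, 1.55], [0.28, 2.44], [-1.29, 4.43], [0.15, 1.84], [-2.92, 2.92]. Speed limits (rad/s): [2.57, 2.57, 3.14, 3.14, 3.14, 3.14, 3.14].

## Interface

Orientations are given as a unit quaternion [w, x, y, z].
In Python, from workcell import env, camrig, readout, finish_job gives the robot as it stands (env), with the cameras (camrig), the job as plain functions and the readings (readout).
- The arm moves only by the tool move_tool, called after ">>>" as name(argument=value, ...), one argument or row to a line, values as JSON. Schema: {"type":"object","properties":{"deltas":{"type":"array","items":{"type":"object","properties":{"jaw":{"type":"number"},"pos":{"type":"array","items":{"type":"number"},"minItems":3,"maxItems":3},"r":{"type":"array","items":{"type":"number"},"minItems":3,"maxItems":3}},"additionalProperties":false,"required":["jaw"]},"minItems":1,"maxItems":8},"grip_force":{"type":"number"},"only":{"type":"string"},"quiet":{"type":"boolean"},"lines":{"type":"string"}},"required":["deltas"],"additionalProperties":false}. deltas is a list of rows, 1 to 8 of them, each an object with the fields jaw (the finger opening in m), pos (a list: dx, dy, dz in m), r (a list: a rotation vector rx, ry, rz in rad); a field left out counts as zero (the opening has to be given); each row shifts and turns the commanded pose from where the row before left it, along the tool's axes as they then stand; what a row does not reach is not made up. A row lasts 1/10 s, in which the tool goes at most 0.05 m and 0.15 rad, less where a joint would pass 70% of its speed; a pose out of reach is approached as far as the arm can. The fingers move at their own pace and stop on an object; grip_force is the grip in N (left out, the last holds). Time passes only in rows, so rows that do not move let the fingers close. The tool returns the time, the measured TCP pose, the force, the opening and the grip force at its end. only (a regular expression) keeps the lines of the reply that match it, lines (a string "A,B") keeps lines A to B, and quiet returns only ok. Input that does not fit is refused with a message, and nothing moves.
- readout.get_obs(): the state, without advancing time (a new reading comes with each control period).
- camrig.snapshot(name): name is "scene" or "top" or "wrist"; returns the picture (420x560x3 uint8, red, green, blue); there is no depth.
- camrig.camera_info(name): a dict with "fx", "fy", "cx", "cy" (pixels), "dist_coeffs" ([k1, k2, p1, p2, k3] as OpenCV has them; the pictures are not rectified), "camera_from_world" (4x4, takes a point from world to camera coordinates). Camera axes: x right, y down, z forward; pixel columns grow to the right and rows downward; lengths in m; the calibration is good to about 2 mm. A picture is of the moment at which its call begins: read the wrist's pose just before it. camera_info takes no time and is no camera call; for the wrist camera it gives the pose at the moment of the call.
- finish_job(): hands the job in; it is judged then, once.
The state is a dict: "time": time; "joint_positions": joint angles; "qvel": joint speeds; "joint_torque": joint torques, N m; "tool_pos": TCP position; "ee_rot": TCP orientation; "force": force on the tool from outside, world axes, zero at the start; "torque": the same for the moment, N m; "finger_gap": finger opening in m; "grip_force": force on a finger pad.
Only numpy, scipy, OpenCV 4.12 (cv2) and the standard library are available. Lean on these libraries where they do the work, as an engineer would, in place of code of your own. Each camera call takes 0.05 s, during which the arm holds its last target. There are 200 camera calls.

## Task

One of the open white sample jars in the lane has fallen over: stand it upright in the lane again, mouth up, and let go of it. Then lift the steel funnel out of its stand, carry it past the divider and the bottles without touching them with it, and hold it upright with its spout centred about one centimetre above the mouth of the jar you stood up, touching no jar; do not knock over or shove the other jars or bottles. Finish while still holding it there, motionless, ready for a colleague to fill the jar.

Things in the scene. Friction and masses are not known exactly. Their poses are not given: they have to be found in the camera images.
- jar: fallen open white plastic jar, 70 g, empty, 84 mm tall: straight body 44 mm diameter for its lower 64 mm, then a neck 36 mm outside, 30 mm inside. Origin on its axis at mid-height, 42 mm from bottom and rim; z points out of the mouth. Starts lying along the lane, mouth towards the lane's +x end, axis 26 mm above the table; standing in the lane its origin is 46 mm above the table
- jar_mouth (a point): centre of the rim plane of the fallen jar's mouth, 42 mm from the jar's origin along its z; z points out of the mouth. 88 mm above the table once the jar stands in the lane
- lane: fixed shallow black tray with thin aluminium lips, 390 x 62 mm; floor 4 mm and lips 9 mm above the table, 54 mm between the lips. Origin at the centre of its underside; x runs along the row of three jars (places 135 mm apart), to the robot's left within about 20 degrees; z up. Any place may hold the fallen jar
- jar_b: a standing open white jar identical to the tipped one (44 mm diameter, 84 mm tall, 70 g), in the lane; origin at mid-height on its axis, z up. Leave it standing
- jar_c: a standing open white jar identical to the tipped one (44 mm diameter, 84 mm tall, 70 g), in the lane; origin at mid-height on its axis, z up. Leave it standing
- funnel: round steel funnel, 90 g, 85 mm tall: spout 13 mm diameter for the lowest 35 mm, a cone widening to 43 mm at 55 mm, and from 61 mm up a straight collar 60 mm diameter, 24 mm tall, to the open rim. Origin at the centre of the spout's lower end, z up along its axis. Its collar rests on the stand's posts, origin 14 mm and rim 99 mm above the table; it lifts straight out
- funnel_tip (a point): centre of the spout's lower end (the funnel's origin); z up along the funnel
- funnel_collar (a point): on the funnel's axis at the middle of the straight collar, 73 mm above the spout's lower end: where to grip it
- stand: fixed funnel stand: four upright steel posts, 7 mm thick, tops 75 mm above the table, within a circle of 60 mm diameter (nothing stands outside the collar's outline except the flat round foot, 84 mm diameter, 8 mm thick). Origin at the centre of its underside
- divider: fixed grey upright panel between the funnel stand and the lane, 190 mm long along its x, 6 mm thick, 110 mm tall, on a foot 35 mm wide. Origin at the centre of its underside
- bottle_a: brown glass bottle, 54 mm diameter, 140 mm tall, standing by one end of the divider; origin at the centre of its underside. Leave it standing
- bottle_b: brown glass bottle, 54 mm diameter, 140 mm tall, standing by one end of the divider; origin at the centre of its underside. Leave it standing

How it is judged:
On the way, in this order (a step that is already met when the one before it is completed fails the run):
1. the fallen jar stands upright in the lane, let go (angle between jar's own z axis and vertical below 0.1 rad and height (world z) of jar between 0.042 and 0.05 m and y of jar in the frame of lane between -0.009 and 0.009 m and x of jar in the frame of lane between -0.18 and 0.18 m and contact force between jar and the arm below 0.1 N and contact force between jar and the fingers below 0.1 N and linear speed of jar below 0.02 m/s), for 0.3 s.
2. the funnel is lifted clear of its stand, the jar still standing (height (world z) of funnel_tip above 0.09 m and angle between jar's own z axis and vertical below 0.1 rad), for 0.1 s.
At the end, for the whole second after the job is handed in: The jar stands (0.1 rad) on the lane floor, untouched by the robot; the funnel is held still in the fingers, upright (0.12 rad), spout end 2 to 22 mm above the jar's rim and within 8 mm of the mouth's centre, touching no jar, bottle, lane, stand or divider (all of step 1 and horizontal distance between funnel_tip and jar_mouth below 0.008 m and z of funnel_tip in the frame of jar_mouth between 0.002 and 0.022 m and angle between funnel's own z axis and vertical below 0.12 rad and contact force between funnel and the fingers above 0.5 N and linear speed of funnel below 0.02 m/s and contact force between funnel and jar below 0.1 N and contact force between funnel and jar_b below 0.1 N and contact force between funnel and jar_c below 0.1 N and contact force between funnel and lane below 0.1 N and contact force between funnel and stand below 0.1 N and contact force between funnel and divider below 0.1 N and contact force between funnel and bottle_a below 0.1 N and contact force between funnel and bottle_b below 0.1 N); the arm keeps its last pose, push and grip.
It fails at once if a jar that was already standing or a brown bottle is knocked over or shoved more than 40 mm (angle between any of jar_b, jar_c, bottle_a, bottle_b's own z axis and vertical above 0.5 rad or distance of any of jar_b, jar_c, bottle_a, bottle_b from where it was at the start of the episode above 0.04 m).
It fails at once if the funnel touches a jar, a bottle or the divider (contact force between funnel and jar above 0.3 N or contact force between funnel and jar_b above 0.3 N or contact force between funnel and jar_c above 0.3 N or contact force between funnel and divider above 0.3 N or contact force between funnel and bottle_a above 0.3 N or contact force between funnel and bottle_b above 0.3 N).
It also fails if it takes over 69 s, if anything falls off the work surface, if the arm or the gripper's body presses on something with over 40 N, if the wrist force passes 120 N, or if a joint passes its speed limit or range.

## Working session

There is one attempt and no reset: what is moved stays moved. The work goes in short steps, Python scripts to look and compute and a tool call to move; the robot and the scene stay as the last step left them, time stands still between calls to the robot, and variables do not carry over. Pictures are saved under pics/ and viewed, at most 12 in all, crops included, and the job is handed in when it is done.

```bash
ls; mkdir -p pics; python3 - <<'E'
from workcell import env, camrig, readout, finish_job
import cv2,numpy as np
o=readout.get_obs();print(o['time'],o['tool_pos'],o['ee_rot'],o['finger_gap'])
for n in ('scene','top'):
    im=camrig.snapshot(n);cv2.imwrite(f'pics/{n}0.png',im[:,:,::-1]);i=camrig.camera_info(n);print(n,i['fx'],i['cx'],i['cy'],i['dist_coeffs'],np.round(i['camera_from_world'],3).tolist())
E
```

```text
pics
workcell.py
0.0 [ 0.19915405 -0.61811529  0.21362346] [-8.77967138e-04  9.87876800e-01  1.55237286e-01 -2.07267584e-04] 0.09168042229724362
scene 528.7589817708238 277.96928567533985 199.38589950993185 [-0.09777312  0.          0.          0.          0.        ] [[-0.419, 0.908, 0.022, 0.198], [0.549, 0.273, -0.79, -0.235], [-0.723, -0.319, -0.613, 1.438], [0.0, 0.0, 0.0, 1.0]]
top 520.9482074743977 281.23781580843996 215.01557627472033 [0.01025866 0.         0.         0.         0.        ] [[-0.002, -1.0, -0.015, 0.039], [-0.996, 0.004, -0.093, 0.551], [0.093, 0.014, -0.996, 1.016], [0.0, 0.0, 0.0, 1.0]]
```

View pics/scene0.png

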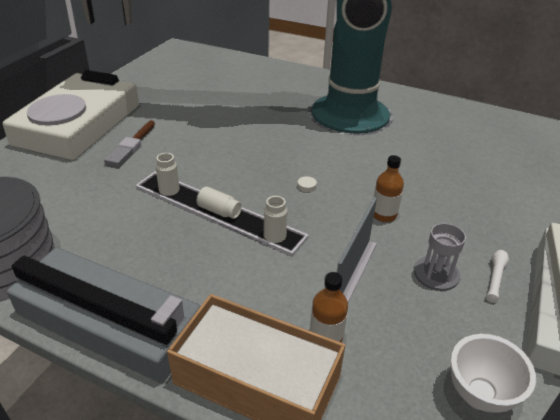

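View pics/top0.png

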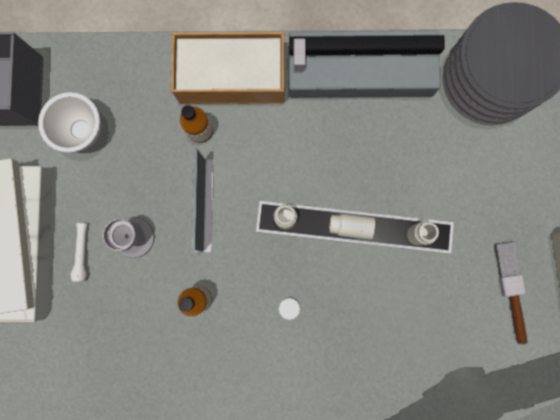

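The top view shows the lane running from about (258,218) to (451,237), with the fallen jar in the middle at (353,226), its neck to the left (world +y). The standing jars are at (285,217) and (424,233), the funnel is at (121,235), the divider at (203,202), and the bottles at (197,123) and (193,300). The scene view agrees.

```bash
cat > h.py <<'E'
from workcell import env, camrig, readout, finish_job
import cv2,numpy as np
from scipy.spatial.transform import Rotation as R
def ray(i,uv):
    K=np.array([[i['fx'],0,i['cx']],[0,i['fy'],i['cy']],[0,0,1]]);T=np.array(i['camera_from_world'])
    p=cv2.undistortPoints(np.array(uv,float).reshape(-1,1,2),K,np.array(i['dist_coeffs']))[:,0]
    d=np.c_[p,np.ones(len(p))]@T[:3,:3];return -T[:3,:3].T@T[:3,3],d
def onz(i,uv,z):
    c,d=ray(i,uv);return c+d*((z-c[2])/d[:,2])[:,None]
def pose():
    o=readout.get_obs();w=o['ee_rot'];return o,np.array(o['tool_pos']),R.from_quat([w[1],w[2],w[3],w[0]])
def go(p,Rt,tip=True):  # delta in tool axes
    o,t,r=pose();return r.inv().apply(np.array(p)-t),(r.inv()*Rt).as_rotvec()
E
python3 - <<'E'
from h import *
i=camrig.camera_info('top');im=cv2.imread('pics/top0.png');hsv=cv2.cvtColor(im,cv2.COLOR_BGR2HSV)
m=((hsv[...,2]<45)).astype(np.uint8);roi=np.zeros_like(m);roi[190:265,245:465]=1
ys,xs=np.nonzero(m*roi);r=cv2.minAreaRect(np.c_[xs,ys].astype(np.float32));P=onz(i,cv2.boxPoints(r),.004);print('lane floor',np.round(P,4).tolist(),P.mean(0),[np.linalg.norm(P[k]-P[k-1]) for k in (0,1)])
b,g,rr=[im[...,k].astype(int) for k in range(3)]
w=((rr-b>8)&(rr>100)).astype(np.uint8)*roi
w=cv2.morphologyEx(w,cv2.MORPH_OPEN,np.ones((3,3),np.uint8))
for c in cv2.findContours(w,cv2.RETR_EXTERNAL,cv2.CHAIN_APPROX_NONE)[0]:
    if cv2.contourArea(c)>100:
        q=cv2.minAreaRect(c);B=onz(i,cv2.boxPoints(q),.026);print('jar',q,np.round(B,3).tolist(),B.mean(0),[np.linalg.norm(B[k]-B[k-1]) for k in (0,1)])
br=((rr-b>40)).astype(np.uint8)
for c in cv2.findContours(br,cv2.RETR_EXTERNAL,cv2.CHAIN_APPROX_NONE)[0]:
    if cv2.contourArea(c)>150: print('brown',cv2.boundingRect(c),onz(i,[cv2.minAreaRect(c)[0]],.08))
print('funnel approx',onz(i,[[120.5,235]],.099),'divider top ends',onz(i,[[197,152],[198,250]],.11))
cv2.imwrite('pics/fun.png',np.hstack([cv2.resize(im[195:275,80:180],None,fx=4,fy=4,interpolation=2),cv2.resize(im[190:270,310:410],None,fx=4,fy=4,interpolation=2)]))
E
```

```text
lane floor [[0.5348, 0.011, 0.004], [0.5658, 0.0074, 0.004], [0.5294, -0.301, 0.004], [0.4988, -0.2966, 0.004]] [ 0.53219618 -0.14478985  0.004     ] [np.float64(0.30971707627071005), np.float64(0.031241982856393777)]
jar ((420.0, 232.5), (23.0, 24.0), 90.0) [[0.538, -0.215, 0.026], [0.538, -0.262, 0.026], [0.493, -0.261, 0.026], [0.493, -0.214, 0.026]] [ 0.51547625 -0.23803087  0.026     ] [np.float64(0.04573294551000135), np.float64(0.04747982194843179)]
jar ((351.7987976074219, 225.8109588623047), (45.718658447265625, 22.196741104125977), 6.34019136428833) [[0.512, -0.055, 0.026], [0.556, -0.061, 0.026], [0.546, -0.151, 0.026], [0.502, -0.145, 0.026]] [ 0.52922424 -0.10316275  0.026     ] [np.float64(0.09057472326939027), np.float64(0.0444279247310621)]
jar ((286.0, 218.0), (20.0, 18.0), 90.0) [[0.565, 0.046, 0.026], [0.565, 0.01, 0.026], [0.525, 0.01, 0.026], [0.525, 0.046, 0.026]] [0.54529419 0.02779983 0.026     ] [np.float64(0.04013788301855845), np.float64(0.0360413638132419)]
brown (511, 296, 16, 48) [[ 0.35087364 -0.40027565  0.08      ]]
brown (178, 288, 29, 28) [[0.38436867 0.20384208 0.08      ]]
brown (180, 107, 28, 28) [[0.72830729 0.20466127 0.08      ]]
brown (171, 31, 114, 73) [[0.83591744 0.14090686 0.08      ]]
funnel approx [[0.50824276 0.33522485 0.099     ]] divider top ends [[0.6619139  0.19275614 0.11      ]
 [0.47968633 0.18861133 0.11      ]]
```

View pics/fun.png

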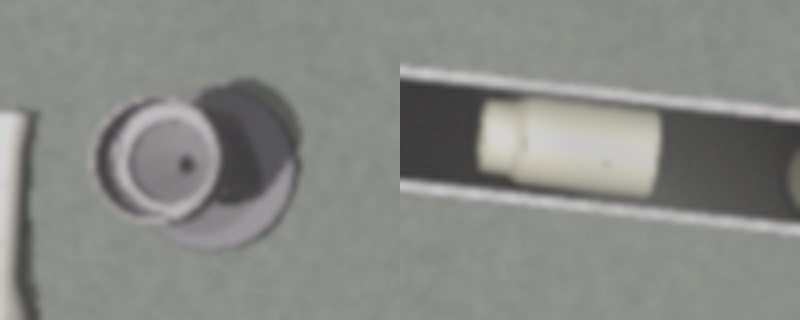

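Left crop: the funnel rim ellipse is centred near crop (172,160), which is px (123,235). Right crop: the fallen jar spans x 478 to 660, with its neck to the left. It lies parallel to the lane at about (0.530, -0.101). Next I hover above it with the yaw aligned to the lane and look with the wrist camera.

```bash
python3 - <<'E'
from h import *
lx=np.array([.117,.993,0]);lx/=np.linalg.norm(lx);z=np.array([0,0,-1.]);y=np.cross(z,lx)
Rt=R.from_matrix(np.c_[lx,y,z]);d,w=go([.53,-.10,.25],Rt);print(y,d,w)
E
```

```text
[ 0.99313011 -0.11701533  0.        ] [ 0.47379877 -0.39183689 -0.03568454] [-1.45773078e-03 -7.97059271e-04 -1.14181874e+00]
```

>>> move_tool(
  deltas=[
    {"jaw":0.092,"pos":[0.035,-0.029,-0.003]},
    {"jaw":0.092,"pos":[0.035,-0.029,-0.003]},
    {"jaw":0.092,"pos":[0.035,-0.029,-0.003]},
    {"jaw":0.092,"pos":[0.035,-0.029,-0.003]},
    {"jaw":0.092,"pos":[0.035,-0.029,-0.003]},
    {"jaw":0.092,"pos":[0.035,-0.029,-0.003]},
    {"jaw":0.092,"pos":[0.035,-0.029,-0.003]},
  ],
)

```text
time: 0.8
tool_pos: [0.3708, -0.3485, 0.2355]
ee_rot: [-0.0, 0.988, 0.155, -0.0]
force: [0.9, 0.0, -0.2]
finger_gap: 0.0919
grip_force: 0.0
```

>>> move_tool(
  deltas=[
    {"jaw":0.092,"pos":[0.035,-0.029,-0.003]},
    {"jaw":0.092,"pos":[0.035,-0.029,-0.003]},
    {"jaw":0.092,"pos":[0.035,-0.029,-0.003]},
    {"jaw":0.092,"pos":[0.035,-0.029,-0.003]},
    {"jaw":0.092,"pos":[0.035,-0.029,-0.003]},
    {"jaw":0.092,"pos":[0.035,-0.029,-0.003]},
    {"jaw":0.092,"pos":[0.019,-0.015,0]},
  ],
)

```text
time: 1.5
tool_pos: [0.5318, -0.0959, 0.2538]
ee_rot: [-0.001, 0.988, 0.158, 0.001]
force: [-0.1, -0.5, 0.2]
finger_gap: 0.0917
grip_force: 0.0
```

>>> move_tool(
  deltas=[
    {"jaw":0.092,"r":[0,0,-0.143]},
    {"jaw":0.092,"r":[0,0,-0.143]},
    {"jaw":0.092,"r":[0,0,-0.143]},
    {"jaw":0.092,"r":[0,0,-0.143]},
    {"jaw":0.092,"r":[0,0,-0.143]},
    {"jaw":0.092,"r":[0,0,-0.143]},
    {"jaw":0.092,"r":[0,0,-0.143]},
    {"jaw":0.092,"r":[0,0,-0.143]},
  ],
)

```text
time: 2.3
tool_pos: [0.53, -0.1002, 0.2532]
ee_rot: [-0.0, 0.745, 0.667, -0.0]
force: [-0.7, -0.0, 0.5]
finger_gap: 0.0921
grip_force: 0.0
```

>>> move_tool(
  deltas=[
    {"jaw":0.092},
    {"jaw":0.092},
  ],
)

```text
time: 2.5
tool_pos: [0.5301, -0.1003, 0.2533]
ee_rot: [-0.0, 0.748, 0.664, -0.0]
force: [0.1, 0.1, -0.3]
finger_gap: 0.0916
grip_force: 0.0
```

```bash
python3 - <<'E'
from h import *
o,t,r=pose();print(t,r.as_matrix().round(3),o['joint_positions'])
im=camrig.snapshot('wrist');cv2.imwrite('pics/w1.png',im[:,:,::-1]);i=camrig.camera_info('wrist');print(i['fx'],np.round(i['camera_from_world'],3).tolist())
E
```

```text
[ 0.5301     -0.1003069   0.25329552] [[ 0.118  0.993 -0.001]
 [ 0.993 -0.118  0.   ]
 [ 0.    -0.001 -1.   ]] [ 0.55974296  0.29446593 -0.5224618   1.80476819  0.16427008  1.08595298
 -0.1397822 ]
373.45876630198023 [[0.993, -0.119, -0.0, -0.539], [-0.115, -0.958, 0.264, -0.075], [-0.032, -0.262, -0.964, 0.418], [0.0, 0.0, 0.0, 1.0]]
```

View pics/w1.png

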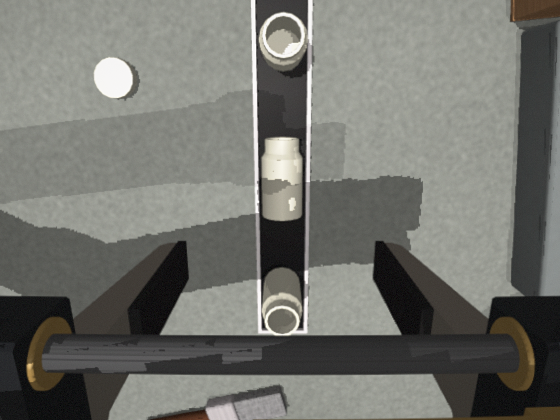

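The wrist view shows the fallen jar with its mouth at (282,138), base at (282,219) and body sides at u=262 and 302. The lane lips are at u≈256 and 309, and standing jars are above and below it in the picture.

```bash
python3 - <<'E'
from h import *
i=camrig.camera_info('wrist');T=np.array(i['camera_from_world']);print('cam',-T[:3,:3].T@T[:3,3])
print('mouth,shoulder,base',onz(i,[[282,137],[282,157],[282,219]],.030))
print('sides',onz(i,[[261.5,190],[302.5,190]],.026))
im=cv2.imread('pics/w1.png').astype(int)
for v in (110,125,235,245):
    row=im[v,240:325].sum(1)/3;L=240+np.argmax(row[:40]*0+np.gradient(row)[:40]*-1);print(v,[int(x) for x in row[8:76:1]])
print('lips @110',onz(i,[[253,110],[310,110]],.009),onz(i,[[253.5,50],[310,50]],.009))
print('jar rims',onz(i,[[283,34],[282,321]],.088))
E
```

```text
cam [ 0.54025268 -0.02639308  0.42270053]
mouth,shoulder,base [[ 0.53783963 -0.060327    0.03      ]
 [ 0.53538273 -0.08103162  0.03      ]
 [ 0.52732398 -0.14896556  0.03      ]]
sides [[ 0.50891626 -0.11470335  0.026     ]
 [ 0.55326274 -0.12001355  0.026     ]]
110 [128, 130, 127, 129, 147, 216, 246, 248, 242, 116, 54, 56, 59, 55, 55, 55, 55, 57, 58, 55, 56, 56, 54, 55, 57, 58, 53, 56, 55, 54, 54, 56, 53, 55, 52, 55, 51, 56, 63, 67, 64, 64, 63, 63, 63, 63, 65, 63, 63, 62, 62, 62, 62, 60, 61, 63, 61, 64, 122, 223, 251, 250, 238, 157, 151, 154, 156, 154]
125 [133, 131, 132, 130, 137, 191, 243, 246, 239, 154, 62, 49, 52, 53, 53, 51, 54, 55, 52, 53, 51, 51, 54, 52, 52, 55, 51, 49, 50, 51, 51, 50, 50, 49, 50, 51, 49, 53, 62, 64, 60, 62, 62, 61, 61, 59, 60, 60, 60, 61, 60, 61, 58, 60, 61, 58, 57, 68, 147, 233, 239, 239, 225, 138, 137, 141, 140, 138]
235 [94, 94, 95, 94, 97, 97, 96, 107, 143, 161, 157, 129, 45, 13, 22, 23, 17, 18, 25, 23, 26, 20, 29, 22, 23, 24, 25, 21, 24, 23, 28, 23, 21, 23, 25, 21, 26, 23, 18, 27, 21, 23, 28, 25, 26, 24, 17, 25, 24, 25, 25, 28, 21, 25, 23, 24, 53, 112, 161, 161, 147, 99, 94, 93, 94, 93, 90, 89]
245 [96, 95, 96, 94, 94, 90, 94, 105, 133, 158, 160, 144, 56, 16, 25, 22, 22, 20, 19, 24, 22, 25, 24, 22, 20, 22, 22, 23, 25, 18, 23, 21, 26, 16, 25, 20, 26, 24, 18, 23, 23, 23, 17, 20, 23, 19, 26, 29, 19, 26, 25, 21, 22, 21, 19, 24, 62, 123, 157, 160, 141, 96, 93, 94, 90, 92, 90, 90]
lips @110 [[ 0.51011524 -0.02983815  0.009     ]
 [ 0.57102447 -0.03713373  0.009     ]] [[0.51890484 0.03024914 0.009     ]
 [0.57710347 0.02327829 0.009     ]]
jar rims [[ 0.54903446  0.0289234   0.088     ]
 [ 0.51640571 -0.23906552  0.088     ]]
```

```bash
cat >> h.py <<'E'
lx=np.array([.1205,.9927,0]);lx/=np.linalg.norm(lx);D=np.array([0,0,-1.])
def ori(th): return R.from_matrix(np.c_[lx,np.cross(D,lx),D])*R.from_rotvec([0,np.deg2rad(th),0])
def tcp(G,Rt,back=0): return np.array(G)+Rt.apply([0,0,.019-back])
E
python3 - <<'E'
from h import *
Rt=ori(-35);G=np.r_[.5325,-.1023,.034]+.008*lx
p=tcp(G,Rt,.1);print(p,*go(p,Rt),tcp(G,Rt))
E
```

```text
[ 0.53906248 -0.04823715  0.10035132] [0.05274516 0.00274124 0.15305681] [ 4.85973577e-04 -6.10841987e-01  2.60613377e-03] [ 0.53215079 -0.10517684  0.01843611]
```

>>> move_tool(
  deltas=[
    {"jaw":0.092,"pos":[0.027,0.001,0.03],"r":[0,-0.1222,0]},
    {"jaw":0.092,"r":[0,-0.1222,0]},
    {"jaw":0.092,"r":[0,-0.1222,0]},
    {"jaw":0.092,"r":[0,-0.1222,0]},
    {"jaw":0.092,"r":[0,-0.1222,0]},
    {"jaw":0.092},
    {"jaw":0.092},
  ],
)

```text
time: 3.25
tool_pos: [0.5344, -0.073, 0.2231]
ee_rot: [0.199, 0.712, 0.635, -0.224]
force: [0.1, -0.1, -0.1]
finger_gap: 0.0919
grip_force: 0.0
```

```bash
python3 - <<'E'
from h import *
Rt=ori(-35);G=np.r_[.5325,-.1023,.034]+.008*lx
print(*go(tcp(G,Rt,.1),Rt),readout.get_obs()['joint_positions'])
E
```

```text
[0.09085512 0.00188043 0.08630168] [ 0.0029378  -0.00180919  0.0052344 ] [ 0.06759624  0.42981753 -0.41669106  1.83246344  0.73757973  1.3157886
 -0.79695221]
```

Reachable. I go to the pre-grasp pose, then take a wrist picture to check.

>>> move_tool(
  deltas=[
    {"jaw":0.092,"pos":[0.03,0.0006,0.028],"r":[0,0,0.005]},
    {"jaw":0.092,"pos":[0.03,0.0006,0.028]},
    {"jaw":0.092,"pos":[0.031,0.0007,0.03]},
    {"jaw":0.092},
    {"jaw":0.092},
  ],
)

```text
time: 3.75
tool_pos: [0.5396, -0.0505, 0.1019]
ee_rot: [0.2, 0.715, 0.632, -0.224]
force: [0.6, -0.0, 0.9]
finger_gap: 0.0922
grip_force: 0.0
```

```bash
python3 - <<'E'
from h import *
Rt=ori(-35);G=np.r_[.5325,-.1023,.034]+.008*lx
print(*go(tcp(G,Rt),Rt))
im=camrig.snapshot('wrist');cv2.imwrite('pics/w2.png',im[:,:,::-1])
E
```

```text
[ 0.00269678 -0.00098042  0.10003634] [ 0.00160404  0.00019598 -0.002793  ]
```

View pics/w2.png

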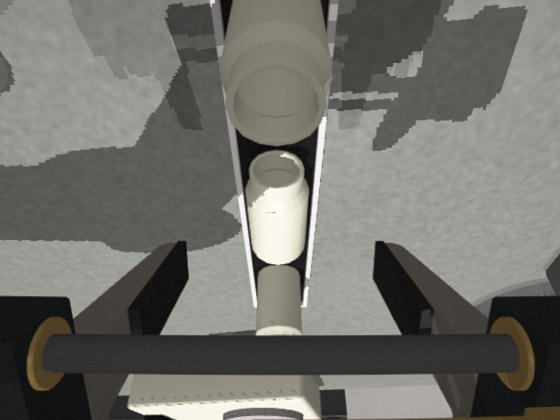

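The jar is centred between the fingers at u≈278. The near neighbour is close to the camera, so I use a gentler 30° tilt.

```bash
python3 - <<'E'
from h import *
Rt=ori(-30);G=np.r_[.5325,-.1023,.034]+.008*lx
print(tcp(G,Rt),*go(tcp(G,Rt),Rt))
E
```

```text
[ 0.53231925 -0.10378907  0.01754552] [ 0.00457907 -0.00199917  0.10109402] [ 0.0039899   0.08690161 -0.00393713]
```

>>> move_tool(
  deltas=[
    {"jaw":0.092,"r":[0,0.087,0]},
    {"jaw":0.092,"pos":[-0.002,-0.0005,0.025]},
    {"jaw":0.092,"pos":[-0.002,-0.0005,0.025]},
    {"jaw":0.092,"pos":[0,0,0.02]},
    {"jaw":0.092},
  ],
)

```text
time: 4.3
tool_pos: [0.5339, -0.0899, 0.0437]
ee_rot: [0.173, 0.724, 0.639, -0.193]
force: [0.6, -0.4, 0.5]
finger_gap: 0.0923
grip_force: 0.0
```

```bash
python3 - <<'E'
from h import *
Rt=ori(-30);G=np.r_[.5325,-.1023,.034]+.008*lx
print(tcp(G,Rt),*go(tcp(G,Rt),Rt))
E
```

```text
[ 0.53231925 -0.10378907  0.01754552] [9.85807614e-04 3.69551314e-05 2.96149096e-02] [ 0.00216101  0.00204651 -0.00438333]
```

>>> move_tool(
  deltas=[
    {"jaw":0.092,"pos":[0.001,0,0.015]},
    {"jaw":0.092,"pos":[0,0,0.0145]},
    {"jaw":0.092},
    {"jaw":0.03},
    {"jaw":0.03},
    {"jaw":0.03},
    {"jaw":0.03},
    {"jaw":0.03},
  ],
  grip_force=12,
)

```text
time: 5.1
tool_pos: [0.5327, -0.1005, 0.0164]
ee_rot: [0.173, 0.723, 0.641, -0.193]
force: [0.0, -0.8, -0.2]
finger_gap: 0.0543
grip_force: 0.0
```

>>> move_tool(
  deltas=[
    {"jaw":0.03},
    {"jaw":0.03},
    {"jaw":0.03},
  ],
)

```text
time: 5.4
tool_pos: [0.5325, -0.1006, 0.0163]
ee_rot: [0.173, 0.723, 0.641, -0.193]
force: [0.4, -0.5, -0.3]
finger_gap: 0.0439
grip_force: 12.0
```

```bash
python3 - <<'E'
from h import *
o,t,r=pose();c=np.r_[.5325,-.1023,.026]
np.save('rel.npy',np.vstack([r.inv().apply(c-t),r.inv().apply(lx),r.inv().apply([0,0,1])]))
print(np.load('rel.npy'))
E
```

```text
[[-6.30092219e-03  2.52946135e-04 -7.52954360e-03]
 [ 8.65794805e-01  1.64002149e-03 -5.00396508e-01]
 [-5.00399196e-01  2.83725289e-03 -8.65790156e-01]]
```

>>> move_tool(
  deltas=[
    {"jaw":0.03,"pos":[-0.01,0,-0.0173]},
    {"jaw":0.03,"pos":[-0.02,0,-0.0347]},
    {"jaw":0.03,"pos":[-0.02,0,-0.0347]},
    {"jaw":0.03,"pos":[-0.01,0,-0.0173]},
    {"jaw":0.03},
  ],
)

```text
time: 5.9
tool_pos: [0.534, -0.1003, 0.1392]
ee_rot: [0.175, 0.723, 0.64, -0.191]
force: [0.8, -0.2, -0.9]
finger_gap: 0.0438
grip_force: 12.0
```

>>> move_tool(
  deltas=[
    {"jaw":0.03,"r":[0,0.131,0]},
    {"jaw":0.03,"r":[0,0.131,0]},
    {"jaw":0.03,"r":[0,0.131,0]},
    {"jaw":0.03,"r":[0,0.131,0]},
    {"jaw":0.03,"r":[0,0.131,0]},
    {"jaw":0.03,"r":[0,0.131,0]},
  ],
)

```text
time: 6.5
tool_pos: [0.5318, -0.1006, 0.1358]
ee_rot: [-0.087, 0.741, 0.658, 0.101]
force: [-0.2, 0.6, -1.9]
finger_gap: 0.0438
grip_force: 12.0
```

>>> move_tool(
  deltas=[
    {"jaw":0.03,"r":[0,0.131,0]},
    {"jaw":0.03,"r":[0,0.131,0]},
    {"jaw":0.03,"r":[0,0.131,0]},
    {"jaw":0.03,"r":[0,0.131,0]},
    {"jaw":0.03,"r":[0,0.131,0]},
    {"jaw":0.03,"r":[0,0.131,0]},
    {"jaw":0.03},
    {"jaw":0.03},
  ],
)

```text
time: 7.3
tool_pos: [0.5316, -0.0999, 0.1351]
ee_rot: [-0.332, 0.648, 0.574, 0.375]
force: [0.6, 0.4, -0.8]
finger_gap: 0.0438
grip_force: 12.0
```

```bash
python3 - <<'E'
from h import *
o,t,r=pose();q=np.load('rel.npy');print('jar c',t+r.apply(q[0]),'axis',r.apply(q[1]),o['joint_positions'])
for n in ('scene','wrist'): cv2.imwrite(f'pics/{n}3.png',camrig.snapshot(n)[:,:,::-1])
a=cv2.imread('pics/scene3.png');b=cv2.imread('pics/wrist3.png');cv2.imwrite('pics/c3.png',np.hstack([cv2.resize(a[90:290,120:400],None,fx=1.4,fy=1.4),cv2.resize(b,(392,280))]))
E
```

```text
jar c [ 0.53070673 -0.10954047  0.13339777] axis [ 0.00114307 -0.00191692  0.99999751] [ 1.22963665  1.01315836 -0.92352505  1.73191456 -0.25310537  1.09390491
  0.48820606]
```

View pics/c3.png

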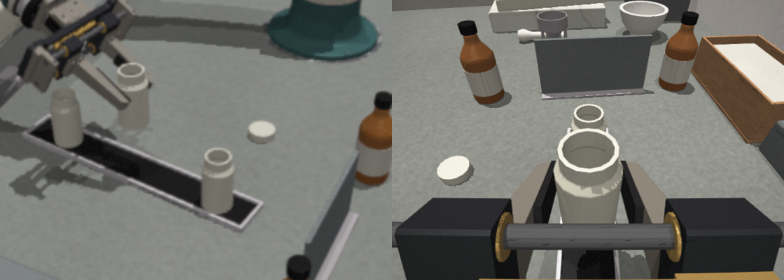

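The jar hangs upright in the gripper, between and above the two standing jars. Next I shift it 40 mm towards +x of the lane and lower it.

```bash
cat > j.py <<'E'
from h import *
import sys
o,t,r=pose();q=np.load('rel.npy');c=t+r.apply(q[0]);T=np.array([.5327,-.105,0])+.04*lx;T[2]=float(sys.argv[1])
ax=r.apply(q[1]);w=np.cross(ax,[0,0,1]);print(c,'d',r.inv().apply(T-c),'w',r.inv().apply(w))
E
python3 j.py .075
```

```text
[ 0.5315183  -0.10865245  0.1359178 ] d [-0.03072963  0.00066054  0.06842827] w [0.00134431 0.00169652 0.00233152]
```

>>> move_tool(
  deltas=[
    {"jaw":0.03,"pos":[-0.01,0.0002,0.023]},
    {"jaw":0.03,"pos":[-0.01,0.0002,0.023]},
    {"jaw":0.03,"pos":[-0.0107,0.0002,0.0224]},
    {"jaw":0.03},
    {"jaw":0.03},
  ],
)

```text
time: 7.9
tool_pos: [0.5387, -0.0565, 0.0773]
ee_rot: [-0.33, 0.647, 0.577, 0.374]
force: [0.1, -1.3, -0.0]
finger_gap: 0.0437
grip_force: 12.0
```

```bash
python3 j.py .0465
```

```text
[ 0.5378305  -0.06614788  0.0756318 ] d [-0.02478987 -0.00054967  0.01531835] w [0.00160746 0.00149108 0.00278615]
```

>>> move_tool(
  deltas=[
    {"jaw":0.03,"pos":[-0.011,0,0.007]},
    {"jaw":0.03,"pos":[-0.011,0,0.007]},
    {"jaw":0.03},
    {"jaw":0.03},
  ],
)

```text
time: 8.3
tool_pos: [0.5381, -0.0561, 0.0491]
ee_rot: [-0.331, 0.647, 0.575, 0.375]
force: [-0.6, 0.8, -1.6]
finger_gap: 0.0437
grip_force: 12.0
```

```bash
python3 j.py .0465
```

```text
[ 0.53723167 -0.06573037  0.04736782] d [-0.00051765  0.00023213  0.00084087] w [ 0.00029621 -0.00129784  0.00050826]
```

>>> move_tool(
  deltas=[
    {"jaw":0.03,"pos":[-0.0015,0,0.0008]},
    {"jaw":0.03},
    {"jaw":0.03},
  ],
)

```text
time: 8.6
tool_pos: [0.5383, -0.0558, 0.0481]
ee_rot: [-0.331, 0.647, 0.575, 0.375]
force: [-0.3, -0.9, 1.3]
finger_gap: 0.0438
grip_force: 12.0
```

```bash
python3 j.py .046
```

```text
[ 0.53741815 -0.06546223  0.04637595] d [-2.35319437e-04  7.98316656e-05  3.45161885e-04] w [ 0.00064437 -0.00149072  0.00111001]
```

>>> move_tool(
  deltas=[
    {"jaw":0.03,"pos":[-0.0006,0,0.0004]},
    {"jaw":0.03},
    {"jaw":0.03},
  ],
)

```text
time: 8.9
tool_pos: [0.5384, -0.0558, 0.048]
ee_rot: [-0.332, 0.647, 0.575, 0.375]
force: [-1.3, -2.5, 5.8]
finger_gap: 0.0437
grip_force: 12.0
```

>>> move_tool(
  deltas=[
    {"jaw":0.05},
    {"jaw":0.06},
    {"jaw":0.092},
    {"jaw":0.092},
    {"jaw":0.092},
    {"jaw":0.092},
    {"jaw":0.092},
  ],
)

```text
time: 9.6
tool_pos: [0.5383, -0.0559, 0.0471]
ee_rot: [-0.331, 0.647, 0.575, 0.375]
force: [-0.9, -0.5, -0.0]
finger_gap: 0.0919
grip_force: 0.0
```

```bash
python3 - <<'E'
from h import *
for n in ('scene','wrist'): cv2.imwrite(f'pics/{n}4.png',camrig.snapshot(n)[:,:,::-1])
a=cv2.imread('pics/scene4.png');b=cv2.imread('pics/wrist4.png');cv2.imwrite('pics/c4.png',np.hstack([cv2.resize(a[90:290,120:400],None,fx=1.4,fy=1.4),cv2.resize(b,(392,280))]))
E
```

```text
(no output)
```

View pics/c4.png

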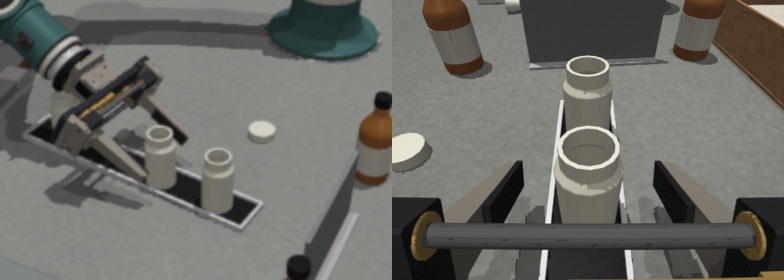

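Standing and released. Next I retreat and bring the tool vertical.

>>> move_tool(
  deltas=[
    {"jaw":0.092,"pos":[0,0,-0.02]},
    {"jaw":0.092,"pos":[0,0,-0.03]},
    {"jaw":0.092,"pos":[0,0,-0.03]},
    {"jaw":0.092,"pos":[0.035,0,-0.02]},
    {"jaw":0.092,"pos":[0.04,0,-0.023]},
    {"jaw":0.092,"pos":[0.04,0,-0.023]},
    {"jaw":0.092,"pos":[0.04,0,-0.023]},
    {"jaw":0.092},
  ],
)

```text
time: 10.5
tool_pos: [0.5317, -0.124, 0.2717]
ee_rot: [-0.327, 0.646, 0.578, 0.376]
force: [0.7, 0.6, 0.5]
finger_gap: 0.0919
grip_force: 0.0
```

>>> move_tool(
  deltas=[
    {"jaw":0.092,"r":[0,-0.131,0]},
    {"jaw":0.092,"r":[0,-0.131,0]},
    {"jaw":0.092,"r":[0,-0.131,0]},
    {"jaw":0.092,"r":[0,-0.131,0]},
    {"jaw":0.092,"r":[0,-0.131,0]},
    {"jaw":0.092,"r":[0,-0.131,0]},
    {"jaw":0.092,"r":[0,-0.131,0]},
    {"jaw":0.092,"r":[0,-0.131,0]},
  ],
)

```text
time: 11.3
tool_pos: [0.5295, -0.1246, 0.2664]
ee_rot: [0.004, 0.748, 0.664, -0.001]
force: [0.6, 0.2, -0.7]
finger_gap: 0.0916
grip_force: 0.0
```

```bash
python3 - <<'E'
from h import *
i=camrig.camera_info('top');im=cv2.imread('pics/top0.png')
# rough funnel xy from top rim ellipse (px 123,235)
f=onz(i,[[122.5,235]],.099)[0];print('funnel',f)
print(*go([f[0],f[1],.25],ori(0)),readout.get_obs()['joint_positions'])
E
```

```text
funnel [0.50823038 0.33149626 0.099     ]
[ 0.45039692 -0.07551378  0.01335488] [0.00455457 0.00590126 0.00150282] [ 0.80883581  0.34542198 -0.79259073  1.77136186  0.27633558  1.13357068
 -0.19108657]
```

```bash
python3 - <<'E'
from h import *
o,t,r=pose();i=camrig.camera_info('wrist');im=camrig.snapshot('wrist')[:,:,::-1];cv2.imwrite('pics/w5.png',im)
np.save('w5.npy',[i],allow_pickle=True)
E
```

>>> move_tool(
  deltas=[
    {"jaw":0.092,"pos":[0.045,-0.0075,0]},
    {"jaw":0.092,"pos":[0.045,-0.0075,0]},
    {"jaw":0.092,"pos":[0.045,-0.0075,0]},
    {"jaw":0.092,"pos":[0.045,-0.0075,0]},
    {"jaw":0.092,"pos":[0.045,-0.0075,0]},
  ],
)

```text
time: 11.85
tool_pos: [0.5184, 0.1048, 0.2651]
ee_rot: [0.0, 0.748, 0.664, 0.001]
force: [1.3, -0.3, 0.1]
finger_gap: 0.092
grip_force: 0.0
```

>>> move_tool(
  deltas=[
    {"jaw":0.092,"pos":[0.045,-0.0075,0]},
    {"jaw":0.092,"pos":[0.045,-0.0075,0]},
    {"jaw":0.092,"pos":[0.045,-0.0075,0]},
    {"jaw":0.092,"pos":[0.045,-0.0075,0]},
    {"jaw":0.092,"pos":[0.045,-0.0075,0]},
    {"jaw":0.092},
    {"jaw":0.092},
  ],
)

```text
time: 12.55
tool_pos: [0.5076, 0.3322, 0.2645]
ee_rot: [0.0, 0.747, 0.665, 0.0]
force: [0.6, -0.6, -0.7]
finger_gap: 0.0917
grip_force: 0.0
```

```bash
python3 - <<'E'
from h import *
o,t,r=pose();i=camrig.camera_info('wrist');im=camrig.snapshot('wrist')[:,:,::-1];cv2.imwrite('pics/w6.png',im)
np.save('w6.npy',[i],allow_pickle=True)
cv2.imwrite('pics/c6.png',np.hstack([cv2.imread('pics/w5.png')[:320,110:450],im[:320,110:450]]));print(t,r.as_quat())
E
```

```text
[0.5076481  0.33215387 0.26450619] [7.46982571e-01 6.64843582e-01 2.52421946e-05 2.20106976e-04]
```

View pics/c6.png

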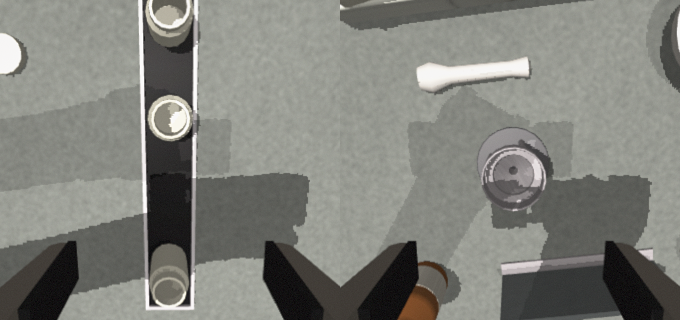

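Left, before the move: the stood jar's mouth is near px (280,118), upright and centred in the lane. Right: the funnel rim is centred near px (284,178) with a diameter of about 66 px.

```bash
python3 - <<'E'
from h import *
i5=np.load('w5.npy',allow_pickle=True)[0];i6=np.load('w6.npy',allow_pickle=True)[0]
a=cv2.imread('pics/w5.png').astype(int)
for lo,hi,n in ((0,60,'far'),(80,155,'jar'),(240,310,'near')):
    m=np.zeros(a.shape[:2],np.uint8);s=a[lo:hi,257:302]; m[lo:hi,257:302]=(s[...,2]-s[...,0]>10)&(s[...,2]>80)
    c=max(cv2.findContours(m,0,2)[0],key=cv2.contourArea);x=cv2.boundingRect(c);u=x[0]+x[2]/2-.5;print(n,x,cv2.fitEllipse(c)[:2])
    if n=='jar':
        e=cv2.fitEllipse(c);
        print(onz(i5,[e[0]],.088),onz(i5,[e[0]],.068))
print('eye jar',onz(i5,[[280,118]],.088))
print('eye funnel',onz(i6,[[284,177.5]],.099),onz(i6,[[251,178],[317,178]],.099), 'foot',onz(i6,[[283,163]],.008))
b=cv2.cvtColor(cv2.imread('pics/w6.png'),6)
C=cv2.HoughCircles(cv2.medianBlur(b[110:230,220:350],3),cv2.HOUGH_GRADIENT,1,2,param1=120,param2=18,minRadius=28,maxRadius=38)
for q in C[0][:5]: print(q+[220,110,0], onz(i6,[q[:2]+[220,110]],.099))
b=cv2.cvtColor(cv2.imread('pics/w5.png'),6)
C=cv2.HoughCircles(b[85:155,245:320],cv2.HOUGH_GRADIENT,1,2,param1=120,param2=15,minRadius=13,maxRadius=25)
for q in C[0][:5]: print(q+[245,85,0], onz(i5,[q[:2]+[245,85]],.088))
cv2.imwrite('pics/c7.png',np.hstack([cv2.resize(cv2.imread('pics/w5.png')[80:160,240:320],(400,400),interpolation=2),cv2.resize(cv2.imread('pics/w6.png')[120:220,234:334],(400,400),interpolation=2)]))
E
```

```text
far (257, 0, 45, 47) ((279.0971984863281, 11.503580093383789), (42.3630256652832, 66.38758087158203))
jar (257, 95, 45, 47) ((279.8062438964844, 117.5333480834961), (44.72885513305664, 45.446537017822266))
[[ 0.53844458 -0.06419377  0.088     ]] [[ 0.53841081 -0.06503701  0.068     ]]
near (259, 244, 40, 63) ((278.3511047363281, 275.63885498046875), (39.11464309692383, 64.421630859375))
eye jar [[ 0.53856937 -0.06462646  0.088     ]]
eye funnel [[0.51328985 0.3406535  0.099     ]] [[0.48335741 0.34371891 0.099     ]
 [0.54312589 0.3366812  0.099     ]] foot [[0.51295183 0.33978348 0.008     ]]
[283.5        164.5         36.29999924] [[0.51420647 0.35256317 0.099     ]]
[283.5        179.5         29.39999962] [[0.51262454 0.33886369 0.099     ]]
[285.5        178.5         30.79999924] [[0.51454232 0.33957261 0.099     ]]
[281.5        177.5         30.70000076] [[0.51102736 0.34091994 0.099     ]]
[284.5        176.5         29.70000076] [[0.5138479  0.34151991 0.099     ]]
[279.5        119.5         19.89999962] [[ 0.53795784 -0.06589634  0.088     ]]
[274.5        113.5         24.39999962] [[ 0.53410545 -0.06006908  0.088     ]]
[281.5 114.5  20. ] [[ 0.54029145 -0.06170897  0.088     ]]
[277.5        117.5         16.60000038] [[ 0.53636987 -0.06391261  0.088     ]]
[284.5        121.5         21.10000038] [[ 0.5422611 -0.0682131  0.088    ]]
```

View pics/c7.png

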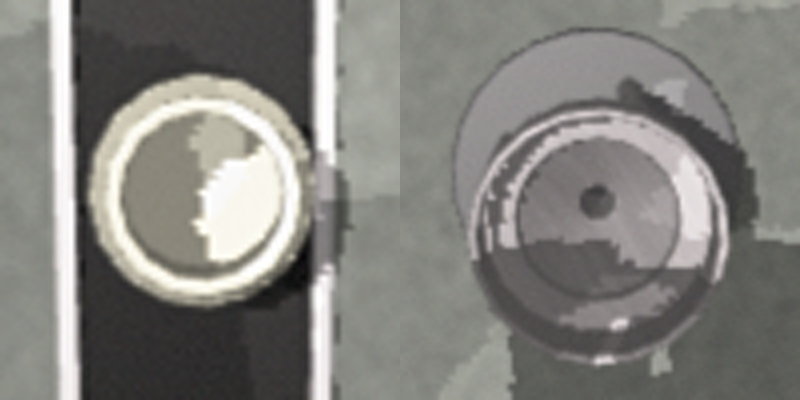

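Left crop: the rim's outer edge spans u 107–301 and v 97–293, so the mouth is at px (280.6,119), about (0.539,-0.065). Right crop: the funnel rim is centred at px (283.7,178.5), about (0.513,0.340), which agrees with the foot's centre.

```bash
cat > f.py <<'E'
from h import *
import sys
d,w=go([float(a) for a in sys.argv[1:4]],ori(0));print('d',d.round(4),'w',w.round(4))
E
python3 f.py .513 .3397 .068
```

```text
d [0.0098 0.0031 0.1966] w [0.0012 0.0011 0.0018]
```

>>> move_tool(
  deltas=[
    {"jaw":0.092,"pos":[0.008,0.004,0]},
    {"jaw":0.092,"pos":[0,0,0.04]},
    {"jaw":0.092,"pos":[0,0,0.04]},
    {"jaw":0.092,"pos":[0,0,0.04]},
    {"jaw":0.092,"pos":[0,0,0.02]},
    {"jaw":0.092},
    {"jaw":0.092},
  ],
)

```text
time: 13.3
tool_pos: [0.5149, 0.3383, 0.1261]
ee_rot: [0.001, 0.749, 0.663, 0.001]
force: [0.3, 0.4, -0.0]
finger_gap: 0.0917
grip_force: 0.0
```

```bash
python3 f.py .513 .3397 .068
```

```text
d [ 0.0011 -0.0022  0.0581] w [ 0.0031 -0.0005 -0.0001]
```

>>> move_tool(
  deltas=[
    {"jaw":0.092,"pos":[0.001,-0.0015,0.02]},
    {"jaw":0.092,"pos":[0,0,0.02]},
    {"jaw":0.092,"pos":[0,0,0.018]},
    {"jaw":0.092},
    {"jaw":0.05},
    {"jaw":0.05},
    {"jaw":0.05},
    {"jaw":0.05},
  ],
  grip_force=15,
)

```text
time: 14.1
tool_pos: [0.513, 0.3402, 0.0683]
ee_rot: [0.001, 0.748, 0.664, 0.001]
force: [-1.4, -0.3, 1.5]
finger_gap: 0.062
grip_force: 0.5
```

>>> move_tool(
  deltas=[
    {"jaw":0.05},
    {"jaw":0.05},
    {"jaw":0.05},
  ],
)

```text
time: 14.4
tool_pos: [0.5129, 0.3402, 0.0682]
ee_rot: [0.001, 0.748, 0.664, 0.001]
force: [-0.8, -1.3, 5.1]
finger_gap: 0.0595
grip_force: 15.0
```

```bash
python3 f.py .513 .3397 .068
```

```text
d [-0.0005  0.0002  0.0002] w [ 0.0035 -0.0003  0.0017]
```

>>> move_tool(
  deltas=[
    {"jaw":0.05,"pos":[0,0,-0.01]},
    {"jaw":0.05,"pos":[0,0,-0.025]},
    {"jaw":0.05,"pos":[0,0,-0.035]},
    {"jaw":0.05,"pos":[0,0,-0.035]},
    {"jaw":0.05,"pos":[0,0,-0.035]},
    {"jaw":0.05,"pos":[0,0,-0.025]},
    {"jaw":0.05,"pos":[0,0,-0.01]},
    {"jaw":0.05},
  ],
)

```text
time: 15.2
tool_pos: [0.5126, 0.3403, 0.2437]
ee_rot: [0.001, 0.748, 0.664, 0.002]
force: [0.3, -0.6, -1.2]
finger_gap: 0.0595
grip_force: 15.0
```

```bash
python3 f.py .539 -.0654 .238
python3 - <<'E'
from h import *
cv2.imwrite('pics/s8.png',camrig.snapshot('scene')[:,:,::-1])
E
```

```text
d [-0.3997  0.0745  0.0056] w [ 0.0047 -0.0011  0.0015]
```

View pics/s8.png

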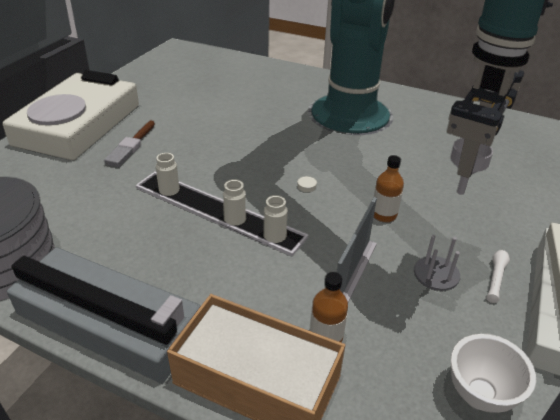

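The funnel hangs upright from the fingers with its spout end at (463,188), clear of the stand, and all three jars stand. Next I carry it across, above the divider.

>>> move_tool(
  deltas=[
    {"jaw":0.05,"pos":[-0.02,0.0037,0]},
    {"jaw":0.05,"pos":[-0.035,0.0065,0]},
    {"jaw":0.05,"pos":[-0.035,0.0065,0]},
    {"jaw":0.05,"pos":[-0.035,0.0065,0]},
    {"jaw":0.05,"pos":[-0.035,0.0065,0]},
    {"jaw":0.05,"pos":[-0.035,0.0065,0]},
  ],
)

```text
time: 15.85
tool_pos: [0.5239, 0.1401, 0.2406]
ee_rot: [0.0, 0.748, 0.664, -0.001]
force: [-0.3, -0.1, -1.1]
finger_gap: 0.0597
grip_force: 15.0
```

>>> move_tool(
  deltas=[
    {"jaw":0.05,"pos":[-0.035,0.0065,0]},
    {"jaw":0.05,"pos":[-0.035,0.0065,0]},
    {"jaw":0.05,"pos":[-0.035,0.0065,0]},
    {"jaw":0.05,"pos":[-0.035,0.0065,0]},
    {"jaw":0.05,"pos":[-0.035,0.0065,0]},
    {"jaw":0.05,"pos":[-0.025,0.005,0]},
    {"jaw":0.05,"pos":[-0.005,0.001,0]},
    {"jaw":0.05},
  ],
)

```text
time: 16.65
tool_pos: [0.538, -0.0665, 0.2413]
ee_rot: [-0.0, 0.749, 0.663, 0.0]
force: [0.9, 0.7, -0.5]
finger_gap: 0.0594
grip_force: 15.0
```

```bash
python3 f.py .539 -.0654 .165
```

```text
d [0.0012 0.0009 0.0763] w [ 0.0002 -0.0008 -0.0001]
```

>>> move_tool(
  deltas=[
    {"jaw":0.05,"pos":[0.0012,0.0009,0.015]},
    {"jaw":0.05,"pos":[0,0,0.025]},
    {"jaw":0.05,"pos":[0,0,0.02]},
    {"jaw":0.05,"pos":[0,0,0.013]},
    {"jaw":0.05,"pos":[0,0,0.003]},
    {"jaw":0.05},
    {"jaw":0.05},
  ],
)

```text
time: 17.35
tool_pos: [0.5407, -0.0645, 0.1675]
ee_rot: [0.002, 0.748, 0.664, 0.001]
force: [0.5, -0.1, -1.1]
finger_gap: 0.0596
grip_force: 15.0
```

```bash
python3 f.py .539 -.0654 .1535
python3 - <<'E'
from h import *
a=camrig.snapshot('scene')[:,:,::-1];cv2.imwrite('pics/s9.png',a);b=camrig.snapshot('wrist')[:,:,::-1];cv2.imwrite('pics/w9.png',b)
cv2.imwrite('pics/c9.png',np.hstack([cv2.resize(a[120:240,180:290],(440,480),interpolation=2),cv2.resize(b[0:300,150:410],(360,415))[:,:] if 0 else cv2.resize(b[60:360,180:380],(320,480))]))
i=camrig.camera_info('scene')
def pr(P): return cv2.projectPoints(np.array(P,float),cv2.Rodrigues(np.array(i['camera_from_world'])[:3,:3])[0],np.array(i['camera_from_world'])[:3,3],np.array([[i['fx'],0,i['cx']],[0,i['fy'],i['cy']],[0,0,1]]),np.array(i['dist_coeffs']))[0][:,0]
o,t,r=pose();tip=t+r.apply([-.0005,0,.0542])
q=pr([[.539,-.0654,.088],tip,[.539,-.0654,.098]]);print(tip,q,'crop',(q-[180,120])*4)
E
```

```text
d [-0.0011 -0.0016  0.014 ] w [ 0.0042 -0.0001  0.0023]
[ 0.54088326 -0.06538937  0.11349088] [[233.58688278 185.49999141]
 [232.72459533 175.15935662]
 [233.43542018 181.28064292]] crop [[214.34753112 261.99996564]
 [210.89838133 220.63742647]
 [213.74168073 245.12257167]]
```

View pics/c9.png

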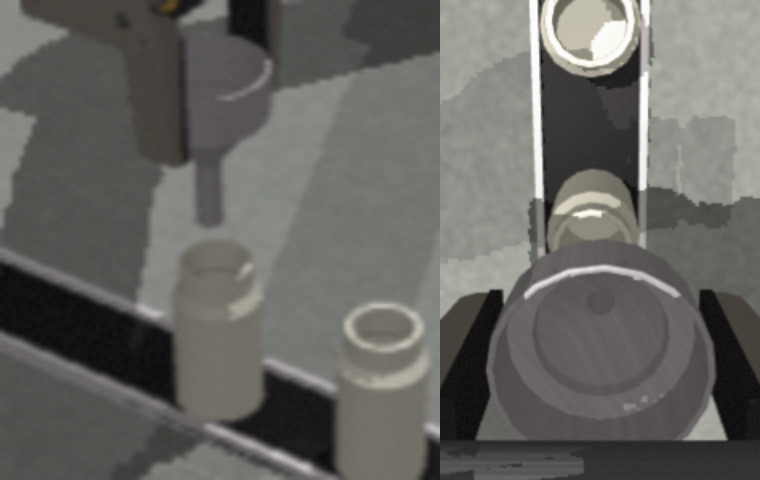

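Scene crop: the spout end is at about (209,222) and the jar mouth's centre at about (218,261), 3 mm further towards +y than predicted. The funnel is vertical. I correct by that amount and lower it.

```bash
python3 f.py .5385 -.0635 .1535
```

```text
d [ 0.0011 -0.0024  0.0142] w [0.0046 0.0002 0.0017]
```

>>> move_tool(
  deltas=[
    {"jaw":0.05,"pos":[0.001,-0.0022,0.004]},
    {"jaw":0.05,"pos":[0,0,0.006]},
    {"jaw":0.05,"pos":[0,0,0.004]},
    {"jaw":0.05},
    {"jaw":0.05},
    {"jaw":0.05},
  ],
)

```text
time: 18.05
tool_pos: [0.5382, -0.0637, 0.1529]
ee_rot: [0.001, 0.748, 0.664, 0.001]
force: [-0.1, -0.2, -0.6]
finger_gap: 0.0596
grip_force: 15.0
```

```bash
python3 f.py .5385 -.0635 .1535
python3 - <<'E'
from h import *
a=camrig.snapshot('scene')[:,:,::-1];b=camrig.snapshot('top')[:,:,::-1]
cv2.imwrite('pics/c10.png',cv2.resize(a[140:240,190:290],(600,600),interpolation=2))
E
```

```text
d [ 0.0002  0.0003 -0.0006] w [ 0.003  -0.0001  0.0016]
```

View pics/c10.png

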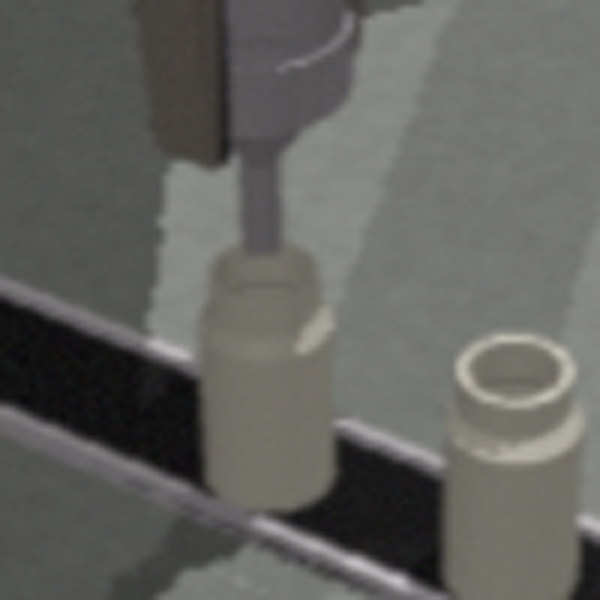

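The spout (u≈262) sits over the mouth (u≈267, about 1.6 mm off) and its end is visibly above the rim. That is within tolerance, so I hand in.

>>> move_tool(
  deltas=[
    {"jaw":0.05},
    {"jaw":0.05},
    {"jaw":0.05},
  ],
)

```text
time: 18.45
tool_pos: [0.5381, -0.0637, 0.1528]
ee_rot: [0.001, 0.748, 0.664, 0.001]
force: [0.0, -0.4, -0.0]
finger_gap: 0.0598
grip_force: 15.0
```

```bash
python3 -c "
from workcell import env, camrig, readout, finish_job
print(finish_job())"
```

```text
the job is handed in; nothing more can be done
None
```

I stood the fallen jar upright in the lane and let go of it, then handed the job in holding the funnel still about 1 cm above its mouth (at 18.5 s of the 69 s); the last picture put the spout about 2 mm off centre sideways, with height and depth less certain, and `finish_job()` returned no verdict.

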